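# Point out the tea tin to refill and mark it on the list board

### The job

The red tea tin has run out and goes on the shopping list. First point at it: bring the fingertips over the middle of its lid, a few centimetres above it and without touching any of the tins, and stay there for two seconds; then, with a fingertip, push the red tab on the wooden list board all the way to the right (as the robot sees it) to its stop, next to the orange dot, and leave it there. Leave the other two tabs and everything else on the counter as they are; nothing is to be picked up.

Things in the scene. Friction and masses are not known exactly. Their poses are not given: they have to be found in the camera images.
- red_tin_lid (a point): middle of the flat top of the red tea tin's lid: a round red tin 70 mm across and 110 mm high, loose, full lid in the same red, thin steel band under the lid; the point is 110 mm above its underside, on its axis; z up along the axis
- blue_tin_lid (a point): middle of the flat top of the blue tea tin's lid: a round blue tin 70 mm across and 110 mm high, loose, full lid in the same blue, thin steel band under the lid; the point is 110 mm above its underside, on its axis; z up along the axis
- green_tin_lid (a point): middle of the flat top of the green tea tin's lid: a round green tin 70 mm across and 110 mm high, loose, full lid in the same green, thin steel band under the lid; the point is 110 mm above its underside, on its axis; z up along the axis
- list_board: fixed wooden list board lying on the counter, 200 mm (x) x 190 mm (y) x 14 mm thick, no rim; origin at the centre of its underside, z up; turned at most 0.35 rad. Three straight tracks along its y: blue tab at x = -60 mm (nearest the robot), red tab at x = 0, green tab at x = +60 mm; each tab's centre runs from y = +35 mm (left end) to y = -35 mm (right end, next to an orange dot)
- red_tab_top (a point): middle of the top face of the red sliding tab: a block 30 mm x 30 mm and 20 mm high, its top 35 mm above the counter and 21 mm above the face of the list board, in the middle track; axes as the board's: it slides along its own -y
- blue_tab_top (a point): middle of the top face of the blue sliding tab: a block 30 mm x 30 mm and 20 mm high, its top 35 mm above the counter and 21 mm above the face of the list board, in the near track; axes as the board's: it slides along its own -y
- green_tab_top (a point): middle of the top face of the green sliding tab: a block 30 mm x 30 mm and 20 mm high, its top 35 mm above the counter and 21 mm above the face of the list board, in the far track; axes as the board's: it slides along its own -y
- red_tab (a joint): how far the red tab has been slid along the board's -y (to the right as the robot sees it), m: 0 = left end ('in stock'), 0.07 = right end, at its stop ('buy'); it slides with about 1.2 N of friction, cannot be lifted off, and stays where it is left
- blue_tab (a joint): how far the blue tab has been slid along the board's -y (to the right as the robot sees it), m: 0 = left end ('in stock'), 0.07 = right end, at its stop ('buy'); it slides with about 1.2 N of friction, cannot be lifted off, and stays where it is left
- green_tab (a joint): how far the green tab has been slid along the board's -y (to the right as the robot sees it), m: 0 = left end ('in stock'), 0.07 = right end, at its stop ('buy'); it slides with about 1.2 N of friction, cannot be lifted off, and stays where it is left
- mug: white mug with a handle on its +y side, 80 mm across, 90 mm high, loose; origin at the centre of its underside; leave alone
- spice_jar: amber glass spice jar, 44 mm across, 90 mm high, black cap, loose; origin at the centre of its underside; leave alone
- fruit_bowl: blue bowl filled with fruit, 200 mm across, 90 mm high to the top of the fruit, loose; origin at the centre of its underside; leave alone
- notebook: blue notebook lying flat, 150 x 105 x 14 mm, loose; origin at the centre of its underside; leave alone
- spoon: wooden spoon about 200 mm long and under 25 mm high, lying along its x, loose; leave alone
- pepper_pot: steel pepper pot, 40 mm across, 100 mm high, loose; origin at the centre of its underside; leave alone
Not all that is in view belongs to the job. Several things look just like the part that bears red_tin_lid: the one meant starts farthest to the robot's right.

How it is judged:
By the outcome, as a careful person would: the job done as asked, in the order asked, and still so for the second after the job is handed in, with the robot touching nothing.
It also fails if it takes over 45 s, if anything falls off the work surface, if the arm or the gripper's body presses on something with over 40 N, if the wrist force passes 120 N, or if a joint passes its speed limit or range.

### The arm

A 6-joint arm with a two-finger parallel gripper is mounted at the origin on the work surface. World frame = base frame: x ahead of the robot, y to its left, z up, the work surface at z = 0. Lengths are in m, angles in rad, forces in N, time in s.
With the tool pointing down it reaches from about 0.325 to 0.85 m from the base axis. Payload 15.5 kg.
Tool frame: the origin (TCP) lies at the very end of the fingers, on their centre line; the grasp point (between the pads) lies 19 mm behind it; z points along the fingers, y is the line along which they close (so a half turn about z gives the same grasp; the last joint's range is limited). The gripper opens to 91 mm and grips with 3 to 60 N. Pads are 32 mm wide; open, the fingers measure 118 mm over their backs; the gripper's body (76 mm by 178 mm) begins 60 mm behind the grasp point.
Start: joints at [1.032, 0.494, 1.345, -0, 1.302, -0.096], TCP at [0.268, 0.564, 0.18] pointing down, gripper open.
Joint ranges: [-2.91, 2.91], [-0.82, 2.16], [0.22, 2.67], [-1.22, 4.37], [0.12, 2.79], [-3.08, 3.08]. Speed limits (rad/s): [1.89, 1.89, 2.57, 3.01, 3.01, 3.01].

### API

Orientations are given as a rotation vector (axis times angle).
In Python, from plant import * gives the robot as it stands.
- The arm moves only by the tool play_rows, never from a script. Its argument "plan" is a list of rows, each an object of numbers: "rx", "ry", "rz": the turn, a rotation vector about the tool's x, y, z normalised to -1 to 1, where 1 is 180 degrees; "dx", "dy", "dz": the shift along the tool's x, y, z normalised to -1 to 1, where 1 is 4 cm; "hand": the finger opening in mm, from 0 to 91.2. In form: [{"rx": .., "ry": .., "rz": .., "dx": .., "dy": .., "dz": .., "hand": ..}, ...]. A call has 1 to 5 rows; each row shifts and turns the commanded pose from where the row before left it, along the tool's axes as they then stand; what a row does not reach is not made up. A row lasts 1/10 s, in which the tool goes at most 50 mm and 8.59 degrees, less where a joint would pass 70% of its speed; a pose out of reach is approached as far as the arm can. A call with a number of a shift or a turn outside -1 to 1 is refused whole. A call with a gripper value outside its range is refused whole. The fingers move at their own pace and stop on an object; "grip_force" is the grip in N (left out, the last holds). Time passes only in rows, so rows that do not move let the fingers close. It gives the time, the measured TCP pose, the force, the opening and the grip force at its end, in the units of the state.
- sense(): the state, without advancing time (a new reading comes with each control period).
- capture(name): name is "scene" or "side" or "wrist"; returns a dict with "pixels" (420x560x3 uint8, blue, green, red), "z_map" (420x560 float32, m along the optical axis (not along the pixel's ray), 0 where there is no reading), "camera_matrix" (3x3 intrinsics, pixels), "rvec" (rotation vector, rad) and "tvec" (3), from world to camera coordinates, as OpenCV has them; the wrist camera has in their place "T_tool_cam" (4x4, takes a point from camera to tool coordinates, whose origin is the TCP and whose axes are the flange's). Camera axes: x right, y down, z forward; pixel columns grow to the right and rows downward; lengths in m; the calibration is good to about 2 mm. A picture is of the moment at which its call begins: read the wrist's pose just before it.
- sign_off(): hands the job in; it is judged then, once.
Trained networks look in the newest picture that a camera, given by its name, has taken for a name from the list of things; names that differ only in an ending like _2 or _b are one class to them, and where a whole thing is asked for, a point or a joint stands for the part that bears it (a point fixed in the world has none). Each returns a list of dicts, best first, with "p" (0 to 1); they miss things now and then, are a little off and sometimes report something else, mostly with a low value. They report only what shows in the picture. A call takes as long as a camera call. They do not tell look-alikes from the thing itself.
- boxes_of(camera, thing): "centre" ([x, y, z] in m, in world coordinates, good to about 4 mm: the middle of the surface that is visible of it).
- mark_of(camera, thing): "centre" ([x, y, z] in m, in world coordinates, good to about 4 mm: a listed point, or the origin of a listed thing).
The state is a dict: "time": time; "joints": joint angles; "joint_vel": joint speeds; "joint_torque": joint torques, N m; "tcp_pos": TCP position; "tcp_rot": TCP orientation; "contact_force": force on the tool from outside, world axes, zero at the start; "torque": the same for the moment, N m; "finger_gap": finger opening in m; "grasp_force": force on a finger pad.
Only numpy, scipy, OpenCV 4.12 (cv2) and the standard library are available. Lean on these libraries where they do the work, as an engineer would, in place of code of your own. Each camera call takes 0.05 s, during which the arm holds its last target. There are 200 camera calls.

## Working session

There is one attempt and no reset: what is moved stays moved. The work goes in short steps, Python scripts to look and compute and a tool call to move; the robot and the scene stay as the last step left them, time stands still between calls to the robot, and variables do not carry over. Pictures are saved under pics/ and viewed, at most 10 in all, crops included, and the job is handed in when it is done.

Besides the shell and the picture viewer there is one more tool, called after "Request:" by a JSON object that holds its "api" and its "payload". play_rows: Moves the arm, as the interface text tells. Scaled input: -1 to 1 covers 4 cm each way for a shift and 180 degrees each way for a turn. Its arguments: {"type":"object","properties":{"plan":{"type":"array"},"grip_force":{"type":"number"}},"required":["plan"]}

```bash
mkdir -p pics
python3 - <<'E'
from plant import *
import cv2,numpy as np
s=sense();print(s['time'],s['tcp_pos'],s['tcp_rot'],s['finger_gap'])
for c in ['scene','side']:
    im=capture(c);cv2.imwrite(f'pics/{c}0.png',im['pixels'])
    K=im['camera_matrix']
    for t in ['red_tin_lid','blue_tin_lid','green_tin_lid','red_tab_top','blue_tab_top','green_tab_top','list_board','mug','spice_jar','fruit_bowl','notebook','spoon','pepper_pot']:
        for d in mark_of(c,t):
            if d['p']<0.2: continue
            p=cv2.projectPoints(np.array(d['centre'])[None],im['rvec'],im['tvec'],K,None)[0].ravel()
            print(c,t,round(d['p'],2),np.round(d['centre'],3),p.round())
E
```

```text
0.0 [0.26813165 0.56409138 0.17892351] [-6.91326530e-01 -3.06419056e+00  1.84784016e-03] 0.09108748830791949
scene red_tin_lid 0.96 [0.512 0.12  0.111] [312. 189.]
scene red_tin_lid 0.94 [0.4   0.204 0.115] [321. 154.]
scene red_tin_lid 0.84 [0.288 0.2   0.108] [305. 132.]
scene red_tin_lid 0.62 [0.646 0.319 0.11 ] [391. 202.]
scene blue_tin_lid 0.63 [0.657 0.199 0.11 ] [357. 217.]
scene green_tin_lid 0.86 [0.524 0.332 0.11 ] [374. 171.]
scene green_tin_lid 0.28 [ 0.733 -0.082  0.   ] [279. 289.]
scene red_tab_top 0.72 [0.524 0.331 0.112] [374. 170.]
scene red_tab_top 0.64 [ 0.499 -0.15   0.038] [230. 227.]
scene red_tab_top 0.5 [0.762 0.086 0.001] [335. 277.]
scene blue_tab_top 0.62 [ 0.446 -0.138  0.035] [228. 212.]
scene green_tab_top 0.43 [ 0.557 -0.17   0.034] [230. 245.]
scene green_tab_top 0.23 [0.298 0.384 0.001] [350. 140.]
scene list_board 0.82 [ 0.489 -0.187  0.003] [219. 233.]
scene mug 0.73 [ 0.728 -0.077 -0.001] [280. 287.]
scene spice_jar 0.68 [0.764 0.086 0.001] [335. 277.]
scene fruit_bowl 0.88 [0.5   0.544 0.   ] [418. 166.]
scene fruit_bowl 0.7 [0.657 0.197 0.111] 
[... 615 characters left out ...]
 red_tab_top 0.53 [ 0.502 -0.147  0.037] [292. 190.]
side blue_tab_top 0.65 [0.528 0.335 0.109] [247. 253.]
side blue_tab_top 0.37 [ 0.44  -0.139  0.037] [308. 193.]
side green_tab_top 0.43 [ 0.556 -0.17   0.034] [279. 187.]
side list_board 0.57 [ 0.493 -0.18   0.001] [296. 195.]
side mug 0.71 [ 0.736 -0.082  0.002] [225. 202.]
side spice_jar 0.89 [0.761 0.084 0.001] [203. 226.]
side fruit_bowl 0.8 [ 0.502  0.545 -0.001] [236. 340.]
side notebook 0.54 [ 0.555 -0.47   0.001] [295. 159.]
side notebook 0.3 [0.513 0.12  0.113] [271. 211.]
side spoon 0.67 [ 0.437 -0.138  0.034] [309. 194.]
side pepper_pot 0.55 [ 0.746 -0.264 -0.001] [237. 179.]
side pepper_pot 0.34 [0.527 0.333 0.106] [248. 253.]
```

View pics/scene0.png

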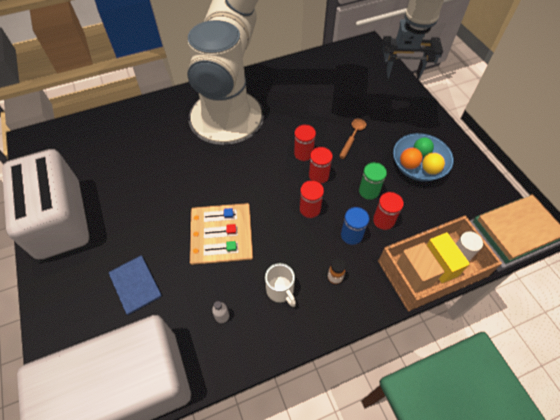

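Run:
```python
import cv2
a=cv2.imread('pics/scene0.png')
cv2.imwrite('pics/crop1.png',cv2.resize(a[120:320,180:440],(780,600),interpolation=cv2.INTER_CUBIC))
```

```text
(no output)
```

View pics/crop1.png

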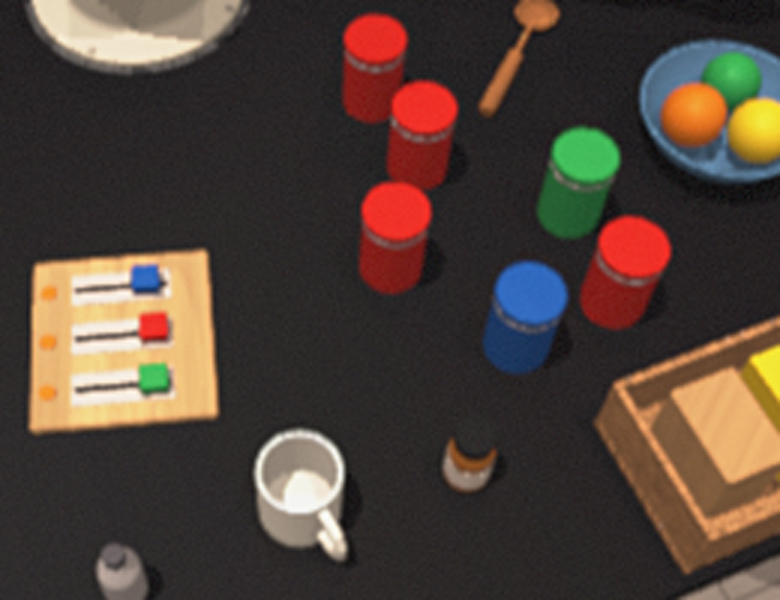

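The red tins are at scene pixels (305,132), (321,154), (312,189) and (391,202). The one farthest to the robot's right has the smallest y, about 0.12: the tin at (312,189), near (0.514, 0.119). The crop shows it standing alone. The board is at (220,233) with all three tabs at the left end, and the red tab is at (230,228).

Request:
{"api": "play_rows", "payload": {"plan": [{"dx": -0.7, "dy": -0.5, "hand": 0}, {"dx": -0.7, "dy": -0.5, "hand": 0}, {"dx": -0.7, "dy": -0.5, "hand": 0}, {"dx": -0.7, "dy": -0.5, "hand": 0}, {"dx": -0.7, "dy": -0.5, "hand": 0}], "grip_force": 20}}

```text
validation failed for argument at $.pl...
```

Request:
{"api": "play_rows", "payload": {"plan": [{"dx": -0.7, "dy": -0.5, "hand": 0}, {"dx": -0.7, "dy": -0.5, "hand": 0}, {"dx": -0.7, "dy": -0.5, "hand": 0}, {"dx": -0.7, "dy": -0.5, "hand": 0}, {"dx": -0.7, "dy": -0.5, "hand": 0}]}}

```text
validation failed for argument at $.pl...
```

```bash
cat > h.py <<'E'
from plant import *
import cv2,numpy as np
from scipy.spatial.transform import Rotation as R
def rel(target,s=None):
    s=s or sense(); return R.from_rotvec(s['tcp_rot']).as_matrix().T@(np.array(target)-s['tcp_pos'])/0.04
def yaw(s):  # world angle of tool y
    v=R.from_rotvec(s['tcp_rot']).as_matrix()[:,1]; return np.degrees(np.arctan2(v[1],v[0]))
def pts(c):
    s=sense(); im=capture(c); z=im['z_map'];K=im['camera_matrix']
    v,u=np.indices(z.shape); P=np.stack([(u-K[0,2])/K[0,0]*z,(v-K[1,2])/K[1,1]*z,z],-1)
    if c=='wrist':
        T=np.array(im['T_tool_cam']);P=P@T[:3,:3].T+T[:3,3]
        P=P@R.from_rotvec(s['tcp_rot']).as_matrix().T+s['tcp_pos']
    else:
        P=(P-np.ravel(im['tvec']))@cv2.Rodrigues(np.array(im['rvec'],float))[0]
    P[z==0]=np.nan
    return im['pixels'],P
E
python3 - <<'E'
from h import *
s=sense();print(s['time'],s['tcp_pos'],s['finger_gap'],yaw(s),R.from_rotvec(s['tcp_rot']).as_matrix()[:,2],s['contact_force'])
for c in ['scene','wrist']:
    px,P=pts(c); cv2.imwrite(f'pics/{c}1.png',px)
    hsv=cv2.cvtColor(px,cv2.COLOR_BGR2HSV).astype(int);h,sa,v=hsv[...,0],hsv[...,1],hsv[...,2]
    red=((h<6)|(h>174))&(sa>150)&(v>80)
    m=red&(abs(P[...,2]-.11)<.005)&(np.hypot(P[...,0]-.514,P[...,1]-.119)<.055)
    q=P[m]
    if len(q): print(c,'lid n',len(q),np.nanmean(q,0),np.nanmin(q,0),np.nanmax(q,0))
    for n,(lo,hi,cx,cy) in dict(red=(0,0,.5,-.15),blue=(100,125,.443,-.138),green=(45,85,.557,-.17)).items():
        cm=red if n=='red' else (h>lo)&(h<hi)&(sa>100)
        m=cm&(abs(P[...,2]-.035)<.004)&(np.hypot(P[...,0]-cx,P[...,1]-cy)<.045)
        q=P[m]
        if len(q)>5: print(c,n,len(q),np.nanmean(q,0))
    # board top
    m=(abs(P[...,2]-.014)<.004)&(np.hypot(P[...,0]-.49,P[...,1]+.185)<.16)
    q=P[m][:,:2]
    if len(q)>50: print(c,'board',len(q),cv2.minAreaRect(q.astype(np.float32)*1000))
    for d in mark_of(c,'red_tin_lid'): print(c,d['p'],d['centre'])
E
```

```text
1.4 [0.26834092 0.56446021 0.17951445] 0.09117272886341347 64.5735169763092 [-1.18231893e-05 -8.21778834e-06 -1.00000000e+00] [-0.24497129 -0.22755644 -0.50600767]
scene lid n 327 [0.51643756 0.11615732 0.10975648] [0.48274082 0.08300308 0.10513324] [0.54886673 0.15297555 0.11480111]
scene red 66 [ 0.50296883 -0.15011439  0.0342707 ]
scene blue 58 [ 0.44437925 -0.13885299  0.03477407]
scene green 76 [ 0.55932354 -0.16875923  0.03453453]
scene board 2752 ((492.349853515625, -183.43402099609375), (189.70298767089844, 203.74813842773438), 72.67168426513672)
scene 0.92 [0.2878, 0.1998, 0.1088]
scene 0.91 [0.51, 0.1128, 0.1097]
scene 0.69 [0.6466, 0.3177, 0.1138]
scene 0.63 [0.4035, 0.2041, 0.1158]
wrist 0.46 [0.4987, 0.5441, -0.0014]
```

The rows were refused, most likely because every key has to be present. I'll send full rows.

Request:
{"api": "play_rows", "payload": {"plan": [{"rx": 0, "ry": 0, "rz": 0, "dx": -0.7, "dy": -0.5, "dz": 0, "hand": 0}, {"rx": 0, "ry": 0, "rz": 0, "dx": -0.7, "dy": -0.5, "dz": 0, "hand": 0}, {"rx": 0, "ry": 0, "rz": 0, "dx": -0.7, "dy": -0.5, "dz": 0, "hand": 0}, {"rx": 0, "ry": 0, "rz": 0, "dx": -0.7, "dy": -0.5, "dz": 0, "hand": 0}, {"rx": 0, "ry": 0, "rz": 0, "dx": -0.7, "dy": -0.5, "dz": 0, "hand": 0}], "grip_force": 20}}

```text
time: 2.1
tcp_pos: [0.3523, 0.4129, 0.1796]
tcp_rot: [0.691, 3.064, 0.0]
contact_force: [0.4, 0.2, 0.8]
finger_gap: 0.0543
grasp_force: 0.0
```

Request:
{"api": "play_rows", "payload": {"plan": [{"rx": 0, "ry": 0, "rz": 0, "dx": -0.7, "dy": -0.5, "dz": 0, "hand": 0}, {"rx": 0, "ry": 0, "rz": 0, "dx": -0.7, "dy": -0.5, "dz": 0, "hand": 0}, {"rx": 0, "ry": 0, "rz": 0, "dx": -0.7, "dy": -0.5, "dz": 0, "hand": 0}, {"rx": 0, "ry": 0, "rz": 0, "dx": -0.7, "dy": -0.5, "dz": 0, "hand": 0}, {"rx": 0, "ry": 0, "rz": 0, "dx": -0.7, "dy": -0.5, "dz": 0, "hand": 0}]}}

```text
time: 2.6
tcp_pos: [0.436, 0.2623, 0.1797]
tcp_rot: [0.691, 3.064, 0.0]
contact_force: [0.2, -0.7, 0.1]
finger_gap: 0.014
grasp_force: 0.0
```

```bash
cat > m.py <<'E'
from h import *
import sys
s=sense();print(s['time'],s['tcp_pos'],s['finger_gap'],yaw(s))
for c in sys.argv[2:]:
    px,P=pts(c); cv2.imwrite(f'pics/{c}{sys.argv[1]}.png',px)
    hsv=cv2.cvtColor(px,cv2.COLOR_BGR2HSV).astype(int);h,sa,v=hsv[...,0],hsv[...,1],hsv[...,2]
    red=((h<6)|(h>174))&(sa>150)&(v>60)
    q=P[red&(abs(P[...,2]-.11)<.006)&(np.hypot(P[...,0]-.514,P[...,1]-.119)<.05)]
    if len(q): print(c,'lid',len(q),np.mean(q,0),cv2.minEnclosingCircle(q[:,:2].astype(np.float32)*1000))
    for n,lo,hi in [('red',0,0),('blue',100,125),('green',45,85)]:
        cm=red if n=='red' else (h>lo)&(h<hi)&(sa>100)
        q=P[cm&(abs(P[...,2]-.035)<.004)&(np.hypot(P[...,0]-.49,P[...,1]+.185)<.12)]
        if len(q)>5: print(c,n,len(q),np.mean(q,0),cv2.minAreaRect(q[:,:2].astype(np.float32)*1000))
E
python3 m.py 2 wrist scene
```

```text
2.6 [0.43596389 0.26234285 0.17969631] 0.01403719407597082 64.57320040622763
wrist lid 26 [0.49994043 0.08840447 0.1097948 ] ((499.8392639160156, 88.58207702636719), 9.3241548538208)
scene lid 337 [0.51700203 0.11627843 0.10953366] ((515.7935180664062, 116.94425964355469), 35.16982650756836)
scene red 69 [ 0.50391263 -0.15004261  0.03446375] ((502.03057861328125, -150.75013732910156), (30.60578155517578, 28.303035736083984), 81.7499771118164)
scene blue 58 [ 0.44412771 -0.13957142  0.0348526 ] ((444.59490966796875, -138.960693359375), (25.92583465576172, 27.707794189453125), 73.13462829589844)
scene green 71 [ 0.55956035 -0.16847102  0.03467084] ((558.7587890625, -170.1912384033203), (27.99540138244629, 30.506168365478516), 72.20726013183594)
```

Request:
{"api": "play_rows", "payload": {"plan": [{"rx": 0, "ry": 0, "rz": 0, "dx": -0.67, "dy": -0.49, "dz": 0, "hand": 0}, {"rx": 0, "ry": 0, "rz": 0, "dx": -0.67, "dy": -0.49, "dz": 0, "hand": 0}, {"rx": 0, "ry": 0, "rz": 0, "dx": -0.67, "dy": -0.48, "dz": 0, "hand": 0}, {"rx": 0, "ry": 0, "rz": 0, "dx": -0.67, "dy": -0.49, "dz": 0.3, "hand": 0}, {"rx": 0, "ry": 0, "rz": 0, "dx": -0.66, "dy": -0.48, "dz": 0.5, "hand": 0}]}}

```text
time: 3.2
tcp_pos: [0.5157, 0.1179, 0.1482]
tcp_rot: [0.69, 3.062, 0.002]
contact_force: [0.7, 0.2, -0.1]
finger_gap: 0.0005
grasp_force: 0.0
```

```bash
python3 m.py 3 scene side
```

```text
3.2 [0.51568507 0.11791158 0.14822385] 0.000477756217296946 64.59225010022213
scene lid 330 [0.51666966 0.11643053 0.10972646] ((515.5298461914062, 117.39884948730469), 35.9007682800293)
scene red 68 [ 0.50353488 -0.15020498  0.03493068] ((503.072265625, -150.91136169433594), (29.97564125061035, 28.310375213623047), 78.96338653564453)
scene blue 60 [ 0.44395151 -0.13946591  0.03458625] ((444.1479187011719, -139.19569396972656), (25.896549224853516, 26.951839447021484), 72.53133392333984)
scene green 75 [ 0.55987693 -0.16907273  0.03461082] ((558.547119140625, -169.9883270263672), (27.6912784576416, 30.747482299804688), 70.93450164794922)
side lid 233 [0.51390516 0.12493081 0.10859317] ((514.1649780273438, 122.1989974975586), 36.82145690917969)
side red 33 [ 0.49948736 -0.1439831   0.03393767] ((501.5586242675781, -145.92462158203125), (32.10347366333008, 32.328609466552734), 42.34171676635742)
side blue 29 [ 0.44015173 -0.13172766  0.03365829] ((438.5769958496094, -134.58059692382812), (28.991865158081055, 25.945268630981445), 61.96810531616211)
side green 26 [ 0.55389321 -0.16393564  0.03353782] ((551.8777465820312, -163.38333129882812), (25.72441291809082, 33.849639892578125), 13.188036918640137)
```

View pics/scene3.png

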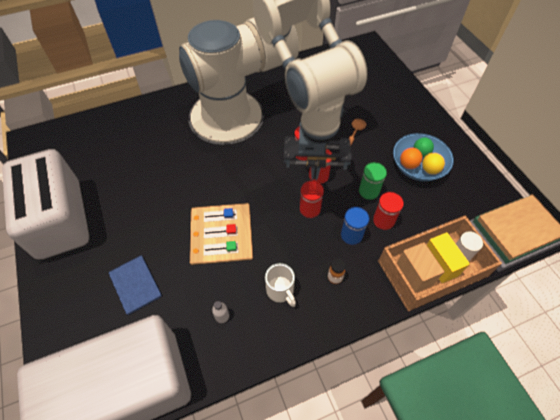

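The gripper hangs over the chosen red tin at (312,190), with the fingertips about 38 mm above the lid and within about 2 mm of its centre. Next I hold there.

Request:
{"api": "play_rows", "payload": {"plan": [{"rx": 0, "ry": 0, "rz": 0, "dx": 0, "dy": -0.03, "dz": 0.05, "hand": 0}, {"rx": 0, "ry": 0, "rz": 0, "dx": 0, "dy": 0, "dz": 0, "hand": 0}, {"rx": 0, "ry": 0, "rz": 0, "dx": 0, "dy": 0, "dz": 0, "hand": 0}, {"rx": 0, "ry": 0, "rz": 0, "dx": 0, "dy": 0, "dz": 0, "hand": 0}, {"rx": 0, "ry": 0, "rz": 0, "dx": 0, "dy": 0, "dz": 0, "hand": 0}]}}

```text
time: 3.8
tcp_pos: [0.5137, 0.1179, 0.1459]
tcp_rot: [0.69, 3.064, 0.0]
contact_force: [0.7, 0.2, -0.5]
finger_gap: 0.0005
grasp_force: 0.0
```

Request:
{"api": "play_rows", "payload": {"plan": [{"rx": 0, "ry": 0, "rz": 0, "dx": 0, "dy": 0, "dz": 0, "hand": 0}, {"rx": 0, "ry": 0, "rz": 0, "dx": 0, "dy": 0, "dz": 0, "hand": 0}, {"rx": 0, "ry": 0, "rz": 0, "dx": 0, "dy": 0, "dz": 0, "hand": 0}, {"rx": 0, "ry": 0, "rz": 0, "dx": 0, "dy": 0, "dz": 0, "hand": 0}, {"rx": 0, "ry": 0, "rz": 0, "dx": 0, "dy": 0, "dz": 0, "hand": 0}]}}

```text
time: 4.3
tcp_pos: [0.5138, 0.1173, 0.1455]
tcp_rot: [-0.691, -3.064, 0.0]
contact_force: [-0.3, -0.2, 0.2]
finger_gap: 0.0004
grasp_force: 0.0
```

Request:
{"api": "play_rows", "payload": {"plan": [{"rx": 0, "ry": 0, "rz": 0, "dx": 0, "dy": 0, "dz": 0, "hand": 0}, {"rx": 0, "ry": 0, "rz": 0, "dx": 0, "dy": 0, "dz": 0, "hand": 0}, {"rx": 0, "ry": 0, "rz": 0, "dx": 0, "dy": 0, "dz": 0, "hand": 0}, {"rx": 0, "ry": 0, "rz": 0, "dx": 0, "dy": 0, "dz": 0, "hand": 0}, {"rx": 0, "ry": 0, "rz": 0, "dx": 0, "dy": 0, "dz": 0, "hand": 0}]}}

```text
time: 4.8
tcp_pos: [0.5138, 0.1174, 0.1455]
tcp_rot: [0.691, 3.064, 0.0]
contact_force: [-0.4, 0.0, 0.1]
finger_gap: 0.0007
grasp_force: 0.0
```

Request:
{"api": "play_rows", "payload": {"plan": [{"rx": 0, "ry": 0, "rz": 0, "dx": 0, "dy": 0, "dz": 0, "hand": 0}, {"rx": 0, "ry": 0, "rz": 0, "dx": 0, "dy": 0, "dz": 0, "hand": 0}, {"rx": 0, "ry": 0, "rz": 0, "dx": 0, "dy": 0, "dz": 0, "hand": 0}, {"rx": 0, "ry": 0, "rz": 0, "dx": 0, "dy": 0, "dz": 0, "hand": 0}, {"rx": 0, "ry": 0, "rz": 0, "dx": 0, "dy": 0, "dz": 0, "hand": 0}]}}

```text
time: 5.3
tcp_pos: [0.5137, 0.1174, 0.1455]
tcp_rot: [-0.691, -3.064, 0.0]
contact_force: [-0.9, -0.3, -0.2]
finger_gap: 0.0008
grasp_force: 0.0
```

Request:
{"api": "play_rows", "payload": {"plan": [{"rx": 0, "ry": 0, "rz": 0, "dx": 0, "dy": 0, "dz": 0, "hand": 0}, {"rx": 0, "ry": 0, "rz": 0, "dx": 0, "dy": 0, "dz": 0, "hand": 0}, {"rx": 0, "ry": 0, "rz": 0, "dx": 0, "dy": 0, "dz": 0, "hand": 0}, {"rx": 0, "ry": 0, "rz": 0, "dx": 0, "dy": 0, "dz": 0, "hand": 0}, {"rx": 0, "ry": 0, "rz": 0, "dx": 0, "dy": 0, "dz": 0, "hand": 0}]}}

```text
time: 5.8
tcp_pos: [0.5138, 0.1173, 0.1455]
tcp_rot: [-0.691, -3.065, 0.0]
contact_force: [-0.1, -0.5, 0.4]
finger_gap: 0.0001
grasp_force: 0.0
```

Request:
{"api": "play_rows", "payload": {"plan": [{"rx": 0, "ry": 0, "rz": 0, "dx": 0, "dy": 0, "dz": -0.9, "hand": 0}, {"rx": 0, "ry": 0, "rz": 0, "dx": -0.4, "dy": -0.85, "dz": 0, "hand": 0}, {"rx": 0, "ry": 0, "rz": 0, "dx": -0.4, "dy": -0.85, "dz": 0, "hand": 0}, {"rx": 0, "ry": 0, "rz": 0, "dx": -0.4, "dy": -0.85, "dz": 0, "hand": 0}, {"rx": 0, "ry": 0, "rz": 0, "dx": -0.4, "dy": -0.85, "dz": 0, "hand": 0}]}}

```text
time: 6.3
tcp_pos: [0.513, -0.0343, 0.1817]
tcp_rot: [0.691, 3.064, 0.0]
contact_force: [0.1, 0.1, -0.4]
finger_gap: 0.0007
grasp_force: 0.0
```

Request:
{"api": "play_rows", "payload": {"plan": [{"rx": 0, "ry": 0, "rz": 0, "dx": -0.4, "dy": -0.8, "dz": 0, "hand": 0}, {"rx": 0, "ry": 0, "rz": 0, "dx": -0.3, "dy": -0.6, "dz": 0, "hand": 0}, {"rx": 0, "ry": 0, "rz": -0.025, "dx": 0, "dy": 0, "dz": 0.5, "hand": 0}, {"rx": 0, "ry": 0, "rz": -0.025, "dx": 0, "dy": 0, "dz": 0.5, "hand": 0}, {"rx": 0, "ry": 0, "rz": 0, "dx": 0, "dy": 0, "dz": 0, "hand": 0}]}}

```text
time: 6.8
tcp_pos: [0.5129, -0.0954, 0.1396]
tcp_rot: [-0.447, -3.106, -0.001]
contact_force: [0.4, 0.4, 0.1]
finger_gap: 0.0005
grasp_force: 0.0
```

```bash
python3 m.py 4 wrist scene
python3 - <<'E'
from h import *
px,P=pts('wrist')
q=P[(abs(P[...,2]-.014)<.005)][:,:2];print(len(q),cv2.minAreaRect(q.astype(np.float32)*1000))
for c in ['wrist']:
  for t in ['red_tab_top','list_board']: print(mark_of(c,t)[:2])
E
```

```text
6.8 [ 0.51290978 -0.09535144  0.13961239] 0.00045598985424516794 73.62715077181262
wrist lid 4720 [0.51008641 0.10531087 0.1101192 ] ((512.8130493164062, 117.19252014160156), 35.01285934448242)
wrist red 769 [ 0.49799529 -0.14840514  0.0351011 ] ((498.3680419921875, -148.6693572998047), (28.93807029724121, 28.547393798828125), 73.58580017089844)
wrist blue 899 [ 0.43967785 -0.13760535  0.03521223] ((439.6787414550781, -137.98507690429688), (29.07676887512207, 28.935688018798828), 73.64596557617188)
wrist green 644 [ 0.55387112 -0.16772407  0.03504479] ((554.382568359375, -168.5086669921875), (30.076698303222656, 27.537578582763672), 72.64366912841797)
scene lid 331 [0.51677453 0.11667796 0.10947799] ((515.5811767578125, 117.64581298828125), 35.18510055541992)
scene red 67 [ 0.50311056 -0.14985928  0.03464018] ((501.9305114746094, -150.89328002929688), (29.415416717529297, 29.9721736907959), 77.03264617919922)
scene blue 61 [ 0.44465447 -0.13926     0.03453929] ((444.0386657714844, -139.1306915283203), (25.759716033935547, 28.38994789123535), 70.8113784790039)
scene green 71 [ 0.55930055 -0.16981912  0.03475581] ((558.7061767578125, -169.96446228027344), (27.485347747802734, 31.338897705078125), 70.61707305908203)
27404 ((485.47296142578125, -74.66827392578125), (624.9614868164062, 377.4256286621094), 63.48432159423828)
[{'centre': [0.4961, -0.1506, 0.0337], 'p': 0.78}]
[{'centre': [0.4924, -0.1834, -0.0008], 'p': 0.62}]
```

View pics/wrist4.png

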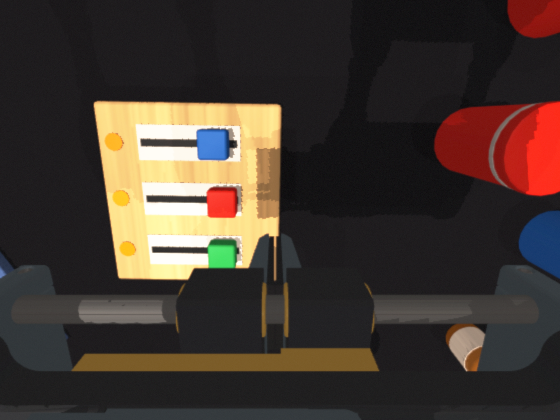

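The wrist view shows the board with the red tab at (222,203) between blue (213,145) and green (222,254). The fingers hang on the tab's left side, in line with its track and clear of it. Next I go straight down, then push.

Request:
{"api": "play_rows", "payload": {"plan": [{"rx": 0, "ry": 0, "rz": 0, "dx": 0, "dy": 0, "dz": 0.9, "hand": 0}, {"rx": 0, "ry": 0, "rz": 0, "dx": 0, "dy": 0, "dz": 0.9, "hand": 0}, {"rx": 0, "ry": 0, "rz": 0, "dx": 0, "dy": 0, "dz": 0.7, "hand": 0}, {"rx": 0, "ry": 0, "rz": 0, "dx": 0, "dy": 0, "dz": 0.4, "hand": 0}, {"rx": 0, "ry": 0, "rz": 0, "dx": 0, "dy": 0, "dz": 0, "hand": 0}]}}

```text
time: 7.55
tcp_pos: [0.5137, -0.0952, 0.0244]
tcp_rot: [-0.449, -3.107, -0.001]
contact_force: [-0.0, 0.3, 1.0]
finger_gap: 0.0004
grasp_force: 0.0
```

Request:
{"api": "play_rows", "payload": {"plan": [{"rx": 0, "ry": 0, "rz": 0, "dx": 0, "dy": -0.3, "dz": 0, "hand": 0}, {"rx": 0, "ry": 0, "rz": 0, "dx": 0, "dy": -0.3, "dz": 0, "hand": 0}, {"rx": 0, "ry": 0, "rz": 0, "dx": 0, "dy": -0.2, "dz": 0, "hand": 0}, {"rx": 0, "ry": 0, "rz": 0, "dx": 0, "dy": -0.2, "dz": 0, "hand": 0}, {"rx": 0, "ry": 0, "rz": 0, "dx": 0, "dy": -0.2, "dz": 0, "hand": 0}]}}

```text
time: 8.05
tcp_pos: [0.5008, -0.1425, 0.026]
tcp_rot: [0.45, 3.109, -0.0]
contact_force: [0.1, 0.2, -0.1]
finger_gap: 0.0003
grasp_force: 0.0
```

```bash
python3 m.py 5 scene side
```

```text
8.05 [ 0.50078632 -0.14254045  0.0259535 ] 0.00030178203840112213 73.54122506598692
scene lid 338 [0.5170931  0.11625042 0.10968111] ((515.4517211914062, 117.13553619384766), 34.976654052734375)
scene red 47 [ 0.50588258 -0.15240957  0.03417521] ((506.369384765625, -154.00144958496094), (32.91761016845703, 21.261762619018555), 41.45742416381836)
scene green 77 [ 0.55871126 -0.1690438   0.03419594] ((558.2046508789062, -169.97714233398438), (27.775360107421875, 30.269088745117188), 71.44471740722656)
side lid 232 [0.5139625  0.12461272 0.1088263 ] ((516.648193359375, 123.43634796142578), 37.01576614379883)
side red 24 [ 0.50190974 -0.14328986  0.03292343] ((498.9267883300781, -145.26812744140625), (30.340879440307617, 30.788818359375), 62.95131301879883)
side blue 34 [ 0.44147503 -0.13154554  0.03422359] ((442.9546813964844, -133.54061889648438), (30.192956924438477, 30.457630157470703), 37.19666290283203)
side green 29 [ 0.5574776  -0.16322024  0.03410561] ((557.6016845703125, -165.5730438232422), (31.226844787597656, 25.60194969177246), 66.65371704101562)
```

Request:
{"api": "play_rows", "payload": {"plan": [{"rx": 0, "ry": 0, "rz": 0, "dx": 0, "dy": -0.2, "dz": 0.02, "hand": 0}, {"rx": 0, "ry": 0, "rz": 0, "dx": 0, "dy": -0.2, "dz": 0.02, "hand": 0}, {"rx": 0, "ry": 0, "rz": 0, "dx": 0, "dy": -0.2, "dz": 0, "hand": 0}, {"rx": 0, "ry": 0, "rz": 0, "dx": 0, "dy": -0.2, "dz": 0, "hand": 0}, {"rx": 0, "ry": 0, "rz": 0, "dx": 0, "dy": 0, "dz": 0, "hand": 0}]}}

```text
time: 8.65
tcp_pos: [0.4916, -0.1733, 0.0239]
tcp_rot: [0.45, 3.109, -0.0]
contact_force: [-0.1, -0.4, -0.2]
finger_gap: 0.0004
grasp_force: 0.0
```

```bash
python3 m.py 6 scene side
```

```text
8.65 [ 0.49161078 -0.17329307  0.02391742] 0.00042332137124928744 73.52062548464363
scene lid 337 [0.51702652 0.1162966  0.10969759] ((514.687255859375, 117.28640747070312), 35.98282241821289)
scene red 68 [ 0.50326854 -0.14953371  0.03497021] ((502.1055908203125, -150.1992950439453), (28.262380599975586, 29.128908157348633), 67.90127563476562)
scene blue 8 [ 0.4467601  -0.13480704  0.03460452] ((446.6001281738281, -134.4600830078125), (10.59975528717041, 4.910231113433838), 59.07123947143555)
scene green 74 [ 0.55881297 -0.16934679  0.03431455] ((558.7824096679688, -170.105712890625), (27.769344329833984, 28.98727798461914), 71.46810913085938)
side lid 229 [0.51380294 0.12434406 0.10881148] ((514.488037109375, 121.35936737060547), 36.645660400390625)
side red 29 [ 0.49827774 -0.14425348  0.03375394] ((499.14007568359375, -148.00439453125), (33.25495147705078, 26.358592987060547), 62.33390808105469)
side blue 32 [ 0.43944563 -0.13190117  0.03407849] ((440.0223083496094, -132.0236358642578), (30.442392349243164, 25.089340209960938), 80.61741638183594)
side green 30 [ 0.55589028 -0.16500243  0.03362051] ((556.1146850585938, -165.34483337402344), (27.8542537689209, 29.16769027709961), 66.41509246826172)
```

The TCP reading has passed the tab's position, but the tab hasn't moved. I'll look before doing anything else.

Run:
```python
import cv2,numpy as np
a=cv2.imread('pics/scene6.png')[150:300,160:360];b=cv2.imread('pics/side6.png')[120:270,210:410]
cv2.imwrite('pics/crop6.png',np.hstack([cv2.resize(x,(400,300),interpolation=cv2.INTER_CUBIC) for x in (a,b)]))
```

```text
(no output)
```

View pics/crop6.png

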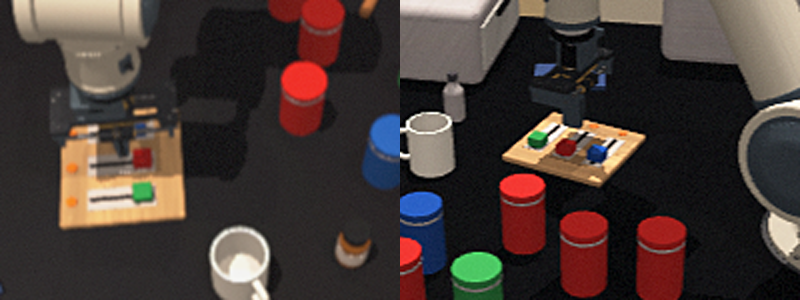

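Run:
```python
from h import *
s=sense();t=s['tcp_pos'];print(t)
for c in ['scene','side']:
    im=capture(c)
    print(c,cv2.projectPoints(np.array([t,t+[0,0,.03],t+[0,0,.06]]),im['rvec'],im['tvec'],im['camera_matrix'],None)[0].round(1).tolist())
    px,P=pts(c)
    m=(np.hypot(P[...,0]-t[0],P[...,1]-t[1])<.035)&(P[...,2]>.02)&(P[...,2]<.1)
    sat=px.max(-1).astype(int)-px.min(-1)
    m&=sat<60
    v,u=np.nonzero(m)
    o=np.argsort(P[m][:,2])[::max(1,m.sum()//25)]
    for i in o: print(u[i],v[i],P[v[i],u[i]].round(3),px[v[i],u[i]])
for c in ['scene','side']:
    im=capture(c);p=im['pixels'];a=p[150:250,180:300] if c=='scene' else p[140:240,240:360]
    cv2.imwrite(f'pics/{c}7.png',cv2.resize(a,(600,500),interpolation=cv2.INTER_CUBIC))
```

```text
[ 0.49169331 -0.17242526  0.02390745]
scene [[[223.2, 229.4]], [[222.0, 224.6]], [[220.8, 219.6]]]
225 232 [ 0.501 -0.17   0.02 ] [ 87  95 107]
214 231 [ 0.484 -0.201  0.02 ] [60 64 71]
222 233 [ 0.501 -0.18   0.021] [ 98 106 119]
214 235 [ 0.498 -0.205  0.022] [107 116 129]
231 234 [ 0.517 -0.155  0.024] [ 85  94 134]
226 229 [ 0.5   -0.165  0.035] [ 62  66 121]
223 228 [ 0.505 -0.174  0.056] [ 90  98 107]
220 228 [ 0.505 -0.182  0.062] [79 83 89]
219 228 [ 0.506 -0.185  0.065] [ 92  98 107]
220 227 [ 0.506 -0.182  0.069] [56 55 54]
223 227 [ 0.51  -0.173  0.069] [56 57 58]
223 226 [ 0.508 -0.173  0.072] [50 45 42]
222 226 [ 0.508 -0.175  0.073] [28 27 26]
219 227 [ 0.508 -0.185  0.073] [71 74 79]
224 225 [ 0.509 -0.169  0.077] [64 69 76]
222 225 [ 0.508 -0.175  0.078] [38 36 34]
221 224 [ 0.504 -0.176  0.079] [28 28 31]
223 225 [ 0.51  -0.172  0.081] [53 49 43]
218 225 [ 0.507 -0.186  0.084] [61 70 82]
218 226 [ 0.51  -0.187  0.085] [66 79 96]
220 224 [ 0.507 -0.18   0.086] [41 40 37]
224 224 [ 0.512 -0.169  0.087] [59 64 74]
219 224 [ 0.508 -0.183  0.091] [59 53 50]
222 223 [ 0.50
[... 695 characters left out ...]
-0.162  0.075] [62 73 87]
291 178 [ 0.509 -0.166  0.076] [ 67  83 100]
297 179 [ 0.486 -0.161  0.078] [48 43 40]
296 179 [ 0.489 -0.157  0.079] [48 45 40]
293 177 [ 0.502 -0.168  0.08 ] [47 42 36]
301 176 [ 0.475 -0.179  0.081] [38 37 34]
296 178 [ 0.489 -0.157  0.083] [48 42 39]
292 177 [ 0.504 -0.158  0.085] [45 38 32]
290 175 [ 0.513 -0.169  0.087] [24 20 15]
301 175 [ 0.474 -0.174  0.088] [31 29 29]
292 176 [ 0.503 -0.157  0.09 ] [45 41 36]
300 175 [ 0.476 -0.168  0.091] [37 31 27]
290 174 [ 0.513 -0.166  0.092] [28 27 25]
296 175 [ 0.489 -0.16   0.094] [48 40 38]
299 174 [ 0.479 -0.164  0.097] [40 36 34]
298 176 [ 0.48  -0.147  0.097] [55 50 45]
296 174 [ 0.489 -0.157  0.099] [45 42 38]
```

View pics/side7.png

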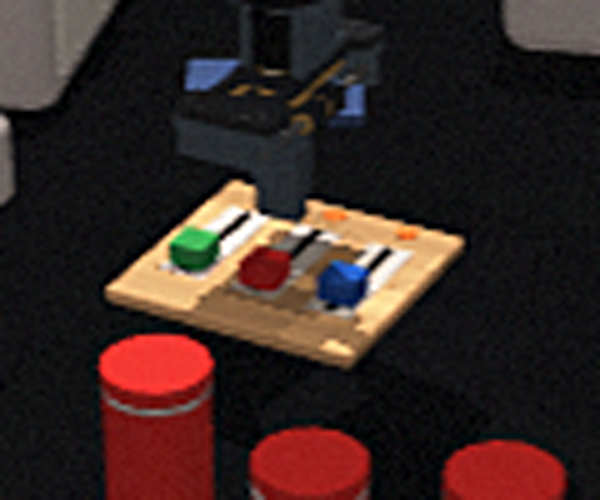

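View pics/scene7.png

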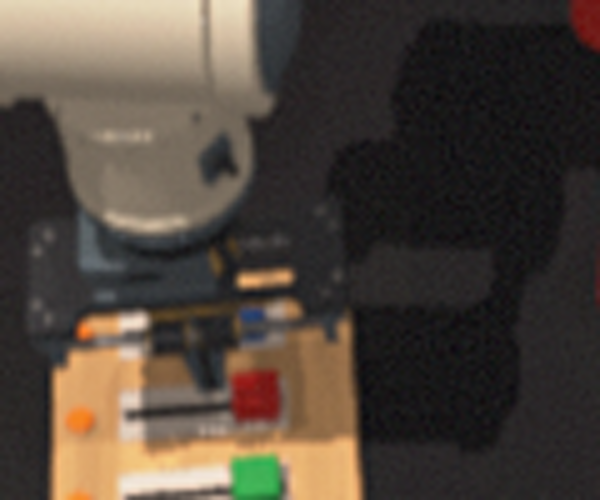

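The pictures show the closed fingertips end at z≈0.055, not the reported 0.024. The real tips are about 32 mm short of the reported TCP; x and y agree. So they passed above the tab without touching it, and my pointing was really about 68 mm above the lid. Nothing has been disturbed, so I'll redo the pointing closer in, then push.

Request:
{"api": "play_rows", "payload": {"plan": [{"rx": 0, "ry": 0, "rz": 0, "dx": 0, "dy": 0, "dz": -1, "hand": 0}, {"rx": 0, "ry": 0, "rz": 0, "dx": 0, "dy": 0, "dz": -1, "hand": 0}, {"rx": 0, "ry": 0, "rz": 0, "dx": 0, "dy": 0, "dz": -1, "hand": 0}, {"rx": 0, "ry": 0, "rz": 0, "dx": 0, "dy": 0, "dz": -0.9, "hand": 0}, {"rx": 0, "ry": 0, "rz": 0, "dx": 0.19, "dy": 0.9, "dz": 0, "hand": 0}]}}

```text
time: 9.55
tcp_pos: [0.4975, -0.1387, 0.1845]
tcp_rot: [0.452, 3.101, -0.005]
contact_force: [1.9, 0.2, -1.2]
finger_gap: 0.0007
grasp_force: 0.0
```

Request:
{"api": "play_rows", "payload": {"plan": [{"rx": 0, "ry": 0, "rz": 0, "dx": 0.19, "dy": 0.9, "dz": 0, "hand": 0}, {"rx": 0, "ry": 0, "rz": 0, "dx": 0.19, "dy": 0.9, "dz": 0, "hand": 0}, {"rx": 0, "ry": 0, "rz": 0, "dx": 0.19, "dy": 0.9, "dz": 0, "hand": 0}, {"rx": 0, "ry": 0, "rz": 0, "dx": 0.19, "dy": 0.9, "dz": 0, "hand": 0}, {"rx": 0, "ry": 0, "rz": 0, "dx": 0.19, "dy": 0.9, "dz": 0, "hand": 0}]}}

```text
time: 10.05
tcp_pos: [0.509, 0.0495, 0.18]
tcp_rot: [0.449, 3.109, 0.0]
contact_force: [0.8, -0.0, -0.2]
finger_gap: 0.0005
grasp_force: 0.0
```

Request:
{"api": "play_rows", "payload": {"plan": [{"rx": 0, "ry": 0, "rz": 0, "dx": 0.19, "dy": 0.9, "dz": 0, "hand": 0}, {"rx": 0, "ry": 0, "rz": 0, "dx": 0.19, "dy": 0.9, "dz": 0, "hand": 0}, {"rx": 0, "ry": 0, "rz": 0, "dx": 0, "dy": 0, "dz": 0.4, "hand": 0}, {"rx": 0, "ry": 0, "rz": 0, "dx": 0, "dy": 0, "dz": 0.4, "hand": 0}, {"rx": 0, "ry": 0, "rz": 0, "dx": 0, "dy": 0, "dz": 0, "hand": 0}]}}

```text
time: 10.55
tcp_pos: [0.5135, 0.1215, 0.1463]
tcp_rot: [-0.447, -3.106, 0.001]
contact_force: [0.6, 0.6, 0.4]
finger_gap: 0.0003
grasp_force: 0.0
```

```bash
cat > tip.py <<'E'
from h import *
s=sense();t=s['tcp_pos'];print(s['time'],t)
for c in ['scene','side']:
    px,P=pts(c); cv2.imwrite(f"pics/{c}_t{int(s['time']*100)}.png",px)
    m=(np.hypot(P[...,0]-t[0],P[...,1]-t[1])<.03)&(P[...,2]>t[2]-.02)&(P[...,2]<t[2]+.08)&(px.max(-1).astype(int)-px.min(-1)<40)
    q=P[m]; q=q[np.argsort(q[:,2])]
    print(c,len(q),'low z',q[:12:2,2].round(3)); k=q[q[:,2]<t[2]+.07]; print(k.min(0).round(3),k.max(0).round(3))
E
python3 tip.py
```

```text
10.55 [0.5134896  0.12147686 0.14631762]
scene 65 low z [0.185 0.186 0.186 0.19  0.194 0.194]
[0.508 0.106 0.185] [0.534 0.125 0.216]
side 151 low z [0.179 0.182 0.183 0.184 0.185 0.185]
[0.496 0.118 0.179] [0.535 0.14  0.216]
```

The measurement confirms it: the tips are at about 0.180 with the TCP reported at 0.146. I'll lower about 28 mm, so the tips end about 40 mm above the lid, and hold.

Request:
{"api": "play_rows", "payload": {"plan": [{"rx": 0, "ry": 0, "rz": 0, "dx": 0, "dy": -0.09, "dz": 0.3, "hand": 0}, {"rx": 0, "ry": 0, "rz": 0, "dx": 0, "dy": 0, "dz": 0.3, "hand": 0}, {"rx": 0, "ry": 0, "rz": 0, "dx": 0, "dy": 0, "dz": 0.1, "hand": 0}, {"rx": 0, "ry": 0, "rz": 0, "dx": 0, "dy": 0, "dz": 0, "hand": 0}, {"rx": 0, "ry": 0, "rz": 0, "dx": 0, "dy": 0, "dz": 0, "hand": 0}]}}

```text
time: 11.15
tcp_pos: [0.5141, 0.1178, 0.1202]
tcp_rot: [0.449, 3.109, 0.0]
contact_force: [-0.1, -0.3, -0.1]
finger_gap: 0.0007
grasp_force: 0.0
```

```bash
python3 tip.py; ls pics
python3 - <<'E'
import cv2,glob,os
f=max(glob.glob('pics/side_t*.png'),key=os.path.getmtime)
cv2.imwrite('pics/point.png',cv2.resize(cv2.imread(f)[140:300,180:380],(750,600),interpolation=cv2.INTER_CUBIC))
E
```

```text
11.15 [0.51414571 0.11777444 0.12024484]
scene 62 low z [0.159 0.162 0.163 0.163 0.165 0.168]
[0.498 0.102 0.159] [0.535 0.124 0.19 ]
side 149 low z [0.155 0.156 0.156 0.157 0.157 0.158]
[0.495 0.111 0.155] [0.535 0.138 0.19 ]
crop1.png
crop6.png
scene0.png
scene1.png
scene2.png
scene3.png
scene4.png
scene5.png
scene6.png
scene7.png
scene_t1055.png
scene_t1115.png
side0.png
side3.png
side5.png
side6.png
side7.png
side_t1055.png
side_t1115.png
wrist1.png
wrist2.png
wrist4.png
```

View pics/point.png

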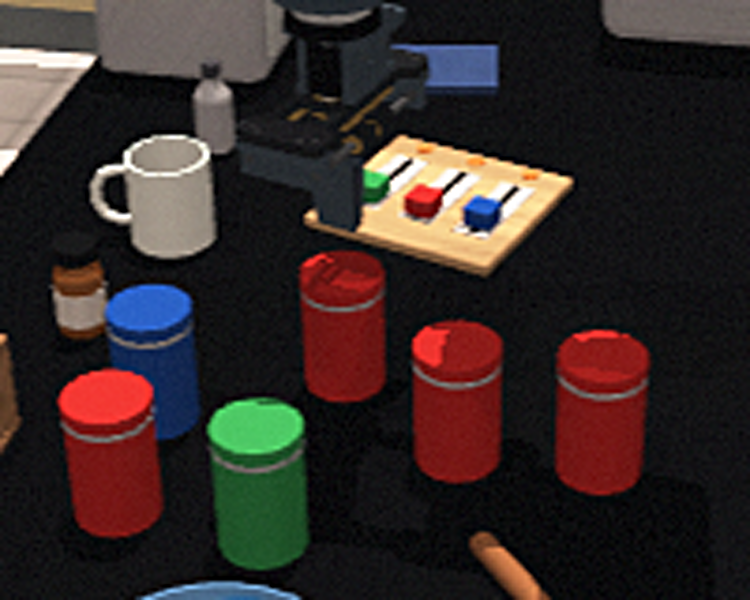

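Request:
{"api": "play_rows", "payload": {"plan": [{"rx": 0, "ry": 0, "rz": 0, "dx": 0, "dy": 0, "dz": 0, "hand": 0}, {"rx": 0, "ry": 0, "rz": 0, "dx": 0, "dy": 0, "dz": 0, "hand": 0}, {"rx": 0, "ry": 0, "rz": 0, "dx": 0, "dy": 0, "dz": 0, "hand": 0}, {"rx": 0, "ry": 0, "rz": 0, "dx": 0, "dy": 0, "dz": 0, "hand": 0}, {"rx": 0, "ry": 0, "rz": 0, "dx": 0, "dy": 0, "dz": 0, "hand": 0}]}}

```text
time: 11.75
tcp_pos: [0.5139, 0.1177, 0.1199]
tcp_rot: [-0.449, -3.109, 0.0]
contact_force: [-0.1, -1.1, -0.5]
finger_gap: 0.0008
grasp_force: 0.0
```

Request:
{"api": "play_rows", "payload": {"plan": [{"rx": 0, "ry": 0, "rz": 0, "dx": 0, "dy": 0, "dz": 0, "hand": 0}, {"rx": 0, "ry": 0, "rz": 0, "dx": 0, "dy": 0, "dz": 0, "hand": 0}, {"rx": 0, "ry": 0, "rz": 0, "dx": 0, "dy": 0, "dz": 0, "hand": 0}, {"rx": 0, "ry": 0, "rz": 0, "dx": 0, "dy": 0, "dz": 0, "hand": 0}, {"rx": 0, "ry": 0, "rz": 0, "dx": 0, "dy": 0, "dz": 0, "hand": 0}]}}

```text
time: 12.25
tcp_pos: [0.5139, 0.1177, 0.1199]
tcp_rot: [0.449, 3.109, -0.0]
contact_force: [0.8, -0.1, 0.2]
finger_gap: 0.0004
grasp_force: 0.0
```

Request:
{"api": "play_rows", "payload": {"plan": [{"rx": 0, "ry": 0, "rz": 0, "dx": 0, "dy": 0, "dz": 0, "hand": 0}, {"rx": 0, "ry": 0, "rz": 0, "dx": 0, "dy": 0, "dz": 0, "hand": 0}, {"rx": 0, "ry": 0, "rz": 0, "dx": 0, "dy": 0, "dz": 0, "hand": 0}, {"rx": 0, "ry": 0, "rz": 0, "dx": 0, "dy": 0, "dz": 0, "hand": 0}, {"rx": 0, "ry": 0, "rz": 0, "dx": 0, "dy": 0, "dz": 0, "hand": 0}]}}

```text
time: 12.75
tcp_pos: [0.5139, 0.1177, 0.1199]
tcp_rot: [-0.449, -3.109, 0.0]
contact_force: [-0.6, 0.1, 0.5]
finger_gap: 0.0007
grasp_force: 0.0
```

Request:
{"api": "play_rows", "payload": {"plan": [{"rx": 0, "ry": 0, "rz": 0, "dx": 0, "dy": 0, "dz": 0, "hand": 0}, {"rx": 0, "ry": 0, "rz": 0, "dx": 0, "dy": 0, "dz": 0, "hand": 0}, {"rx": 0, "ry": 0, "rz": 0, "dx": 0, "dy": 0, "dz": 0, "hand": 0}, {"rx": 0, "ry": 0, "rz": 0, "dx": 0, "dy": 0, "dz": 0, "hand": 0}, {"rx": 0, "ry": 0, "rz": 0, "dx": 0, "dy": 0, "dz": 0, "hand": 0}]}}

```text
time: 13.25
tcp_pos: [0.5139, 0.1177, 0.1199]
tcp_rot: [-0.449, -3.109, 0.0]
contact_force: [0.3, 0.2, 0.0]
finger_gap: 0.0004
grasp_force: 0.0
```

Request:
{"api": "play_rows", "payload": {"plan": [{"rx": 0, "ry": 0, "rz": 0, "dx": 0, "dy": 0, "dz": 0, "hand": 0}, {"rx": 0, "ry": 0, "rz": 0, "dx": 0, "dy": 0, "dz": 0, "hand": 0}, {"rx": 0, "ry": 0, "rz": 0, "dx": 0, "dy": 0, "dz": 0, "hand": 0}, {"rx": 0, "ry": 0, "rz": 0, "dx": 0, "dy": 0, "dz": 0, "hand": 0}, {"rx": 0, "ry": 0, "rz": 0, "dx": 0, "dy": 0, "dz": 0, "hand": 0}]}}

```text
time: 13.75
tcp_pos: [0.5139, 0.1177, 0.1199]
tcp_rot: [-0.449, -3.109, 0.0]
contact_force: [0.2, -0.6, 0.3]
finger_gap: 0.0006
grasp_force: 0.0
```

The picture shows the closed tips at about (340,225) in the crop, straight above the chosen red tin's lid at (342,270), with tins and board untouched. I held 2.6 s at about 43 mm above the lid. Next: back to the tab, going down 33 mm further than before.

Request:
{"api": "play_rows", "payload": {"plan": [{"rx": 0, "ry": 0, "rz": 0, "dx": 0, "dy": 0, "dz": -1, "hand": 0}, {"rx": 0, "ry": 0, "rz": 0, "dx": -0.25, "dy": -0.85, "dz": 0, "hand": 0}, {"rx": 0, "ry": 0, "rz": 0, "dx": -0.25, "dy": -0.85, "dz": 0, "hand": 0}, {"rx": 0, "ry": 0, "rz": 0, "dx": -0.25, "dy": -0.85, "dz": 0, "hand": 0}, {"rx": 0, "ry": 0, "rz": 0, "dx": -0.25, "dy": -0.85, "dz": 0, "hand": 0}]}}

```text
time: 14.25
tcp_pos: [0.5137, -0.0253, 0.1601]
tcp_rot: [0.448, 3.109, -0.0]
contact_force: [0.5, -0.0, 0.1]
finger_gap: 0.0005
grasp_force: 0.0
```

Request:
{"api": "play_rows", "payload": {"plan": [{"rx": 0, "ry": 0, "rz": 0, "dx": -0.25, "dy": -0.85, "dz": 0, "hand": 0}, {"rx": 0, "ry": 0, "rz": 0, "dx": -0.25, "dy": -0.85, "dz": 0, "hand": 0}, {"rx": 0, "ry": 0, "rz": 0, "dx": 0, "dy": 0, "dz": 0.9, "hand": 0}, {"rx": 0, "ry": 0, "rz": 0, "dx": 0, "dy": 0, "dz": 0.9, "hand": 0}, {"rx": 0, "ry": 0, "rz": 0, "dx": 0, "dy": 0, "dz": 0.9, "hand": 0}]}}

```text
time: 14.75
tcp_pos: [0.5139, -0.0954, 0.051]
tcp_rot: [0.45, 3.108, -0.0]
contact_force: [0.1, 0.3, -0.2]
finger_gap: 0.0004
grasp_force: 0.0
```

Request:
{"api": "play_rows", "payload": {"plan": [{"rx": 0, "ry": 0, "rz": 0, "dx": 0, "dy": 0, "dz": 0.5, "hand": 0}, {"rx": 0, "ry": 0, "rz": 0, "dx": 0, "dy": 0, "dz": 0.3, "hand": 0}, {"rx": 0, "ry": 0, "rz": 0, "dx": 0, "dy": 0, "dz": 0, "hand": 0}, {"rx": 0, "ry": 0, "rz": 0, "dx": 0, "dy": 0, "dz": 0, "hand": 0}]}}

```text
time: 15.15
tcp_pos: [0.5142, -0.095, 0.0206]
tcp_rot: [0.449, 3.109, -0.0]
contact_force: [0.2, -0.9, 0.7]
finger_gap: 0.0006
grasp_force: 0.0
```

```bash
sed -i "s/px.max(-1).astype(int)-px.min(-1)<40/px.max(-1)<75/" tip.py; python3 tip.py; python3 m.py 8 wrist
```

```text
15.15 [ 0.5142478  -0.09504028  0.02062646]
scene 75 low z [0.001 0.001 0.001 0.001 0.001 0.002]
[ 0.492 -0.109  0.001] [ 0.541 -0.068  0.091]
side 115 low z [0.001 0.001 0.001 0.001 0.002 0.002]
[ 0.496 -0.112  0.001] [ 0.541 -0.072  0.09 ]
15.25 [ 0.51458967 -0.09512773  0.02105016] 0.00015891356400254665 73.58045941005415
wrist red 1815 [ 0.49786484 -0.14819437  0.03506991] ((498.7830810546875, -149.13711547851562), (30.140026092529297, 29.418779373168945), 72.3905258178711)
wrist blue 2317 [ 0.43943512 -0.13728212  0.03515199] ((439.6108703613281, -138.35226440429688), (30.365535736083984, 29.25504493713379), 73.88539123535156)
wrist green 44 [ 0.5584108  -0.18302398  0.03496381] ((557.623046875, -182.640869140625), (2.657423257827759, 15.399923324584961), 72.41676330566406)
```

Request:
{"api": "play_rows", "payload": {"plan": [{"rx": 0, "ry": 0, "rz": 0, "dx": 0, "dy": 0, "dz": 0.25, "hand": 0}, {"rx": 0, "ry": 0, "rz": 0, "dx": 0, "dy": 0, "dz": 0.25, "hand": 0}, {"rx": 0, "ry": 0, "rz": 0, "dx": 0, "dy": 0, "dz": 0.2, "hand": 0}, {"rx": 0, "ry": 0, "rz": 0, "dx": 0, "dy": 0, "dz": 0, "hand": 0}]}}

```text
time: 15.7
tcp_pos: [0.5129, -0.0947, -0.0095]
tcp_rot: [-0.449, -3.107, -0.001]
contact_force: [-0.5, 0.3, -0.1]
finger_gap: 0.0003
grasp_force: 0.0
```

Request:
{"api": "play_rows", "payload": {"plan": [{"rx": 0, "ry": 0, "rz": 0, "dx": 0, "dy": -0.3, "dz": 0, "hand": 0}, {"rx": 0, "ry": 0, "rz": 0, "dx": 0, "dy": -0.25, "dz": 0, "hand": 0}, {"rx": 0, "ry": 0, "rz": 0, "dx": 0, "dy": -0.2, "dz": 0, "hand": 0}, {"rx": 0, "ry": 0, "rz": 0, "dx": 0, "dy": -0.2, "dz": 0, "hand": 0}, {"rx": 0, "ry": 0, "rz": 0, "dx": 0, "dy": -0.2, "dz": 0, "hand": 0}]}}

```text
time: 16.2
tcp_pos: [0.5005, -0.1398, -0.0079]
tcp_rot: [0.45, 3.109, 0.0]
contact_force: [1.2, 1.1, 1.1]
finger_gap: 0.0003
grasp_force: 0.8
```

```bash
python3 m.py 9 wrist scene|grep -v lid; python3 -c "
from plant import *
print(sense()['contact_force'])"
```

```text
16.2 [ 0.50052868 -0.139848   -0.00791248] 0.0003220529454965443 73.54408394210517
wrist red 1055 [ 0.48533779 -0.16245317  0.03493919] ((486.3385314941406, -162.2752685546875), (28.202678680419922, 13.702448844909668), 72.9673843383789)
wrist blue 3064 [ 0.43902991 -0.13841244  0.03526224] ((439.7834167480469, -138.6968231201172), (29.978116989135742, 29.995075225830078), 72.00255584716797)
wrist green 86 [ 0.55272207 -0.15657465  0.03503599] ((551.01953125, -156.62838745117188), (6.319667816162109, 12.25402545928955), 73.23095703125)
scene red 51 [ 0.49957776 -0.1675464   0.03477996] ((497.9521484375, -165.48635864257812), (28.68242835998535, 27.771015167236328), 68.18543243408203)
scene green 74 [ 0.55929741 -0.16940415  0.03495326] ((558.762939453125, -170.11163330078125), (27.8402042388916, 31.16471290588379), 71.8199234008789)
[ 0.27875614 -0.3921769   0.72783251]
```

The tab is now moving, about 18 mm so far, so I keep pushing.

Request:
{"api": "play_rows", "payload": {"plan": [{"rx": 0, "ry": 0, "rz": 0, "dx": 0, "dy": -0.2, "dz": 0, "hand": 0}, {"rx": 0, "ry": 0, "rz": 0, "dx": 0, "dy": -0.2, "dz": 0, "hand": 0}, {"rx": 0, "ry": 0, "rz": 0, "dx": 0, "dy": -0.2, "dz": 0, "hand": 0}, {"rx": 0, "ry": 0, "rz": 0, "dx": 0, "dy": -0.2, "dz": 0, "hand": 0}, {"rx": 0, "ry": 0, "rz": 0, "dx": 0, "dy": -0.15, "dz": 0, "hand": 0}]}}

```text
time: 16.8
tcp_pos: [0.4897, -0.1762, -0.0081]
tcp_rot: [-0.449, -3.109, -0.0]
contact_force: [-1.3, 1.6, -0.0]
finger_gap: 0.0005
grasp_force: 0.7
```

Request:
{"api": "play_rows", "payload": {"plan": [{"rx": 0, "ry": 0, "rz": 0, "dx": 0, "dy": -0.1, "dz": 0, "hand": 0}, {"rx": 0, "ry": 0, "rz": 0, "dx": 0, "dy": -0.1, "dz": 0, "hand": 0}, {"rx": 0, "ry": 0, "rz": 0, "dx": 0, "dy": -0.06, "dz": 0, "hand": 0}]}}

```text
time: 17.1
tcp_pos: [0.487, -0.1857, -0.0081]
tcp_rot: [-0.449, -3.109, 0.0]
contact_force: [0.3, 2.7, -0.1]
finger_gap: 0.0002
grasp_force: 0.6
```

Request:
{"api": "play_rows", "payload": {"plan": [{"rx": 0, "ry": 0, "rz": 0, "dx": 0, "dy": -0.05, "dz": 0, "hand": 0}, {"rx": 0, "ry": 0, "rz": 0, "dx": 0, "dy": -0.04, "dz": 0, "hand": 0}]}}

```text
time: 17.3
tcp_pos: [0.486, -0.189, -0.0081]
tcp_rot: [-0.449, -3.109, -0.0]
contact_force: [-1.5, 2.3, -0.9]
finger_gap: 0.0006
grasp_force: 0.6
```

Request:
{"api": "play_rows", "payload": {"plan": [{"rx": 0, "ry": 0, "rz": 0, "dx": 0, "dy": -0.03, "dz": 0, "hand": 0}, {"rx": 0, "ry": 0, "rz": 0, "dx": 0, "dy": 0, "dz": 0, "hand": 0}]}}

```text
time: 17.5
tcp_pos: [0.4858, -0.1902, -0.0081]
tcp_rot: [0.449, 3.109, -0.0]
contact_force: [0.5, -0.0, 1.0]
finger_gap: 0.0006
grasp_force: 0.2
```

Request:
{"api": "play_rows", "payload": {"plan": [{"rx": 0, "ry": 0, "rz": 0, "dx": 0, "dy": -0.05, "dz": 0, "hand": 0}, {"rx": 0, "ry": 0, "rz": 0, "dx": 0, "dy": -0.05, "dz": 0, "hand": 0}]}}

```text
time: 17.7
tcp_pos: [0.4848, -0.1927, -0.008]
tcp_rot: [0.45, 3.109, 0.003]
contact_force: [11.6, 31.1, 7.0]
finger_gap: 0.0005
grasp_force: 16.5
```

```bash
python3 m.py 10 wrist scene|grep -v lid
```

```text
17.7 [ 0.48483905 -0.19265509 -0.00801802] 0.000549689230881978 73.52818681970282
wrist red 1089 [ 0.46935812 -0.21474767  0.03490473] ((470.443603515625, -214.26856994628906), (27.70948600769043, 14.564229965209961), 73.0854263305664)
wrist blue 3120 [ 0.43882296 -0.1392405   0.03522992] ((439.6812744140625, -138.7786865234375), (30.061983108520508, 29.632612228393555), 71.897216796875)
scene red 51 [ 0.48471407 -0.21926519  0.0341604 ] ((484.54888916015625, -218.39532470703125), (25.387134552001953, 23.44550132751465), 71.82159423828125)
scene blue 27 [ 0.43781687 -0.13722397  0.03532472] ((438.82525634765625, -137.48284912109375), (21.89977264404297, 15.780538558959961), 55.440120697021484)
scene green 72 [ 0.55932194 -0.16951891  0.03459221] ((558.841796875, -170.11370849609375), (27.29857063293457, 28.89333724975586), 71.88290405273438)
```

The tab is at its stop: the force rose to about 33 N. I'll back off and rise.

Request:
{"api": "play_rows", "payload": {"plan": [{"rx": 0, "ry": 0, "rz": 0, "dx": 0, "dy": 0.15, "dz": 0, "hand": 0}, {"rx": 0, "ry": 0, "rz": 0, "dx": 0, "dy": 0.3, "dz": 0, "hand": 0}, {"rx": 0, "ry": 0, "rz": 0, "dx": 0, "dy": 0, "dz": -0.7, "hand": 0}, {"rx": 0, "ry": 0, "rz": 0, "dx": 0, "dy": 0, "dz": -0.9, "hand": 0}, {"rx": 0, "ry": 0, "rz": 0, "dx": 0, "dy": 0, "dz": -0.9, "hand": 0}]}}

```text
time: 18.3
tcp_pos: [0.4895, -0.1759, 0.0929]
tcp_rot: [-0.448, -3.109, -0.0]
contact_force: [1.0, 0.2, 0.4]
finger_gap: 0.0006
grasp_force: 0.0
```

Request:
{"api": "play_rows", "payload": {"plan": [{"rx": 0, "ry": 0, "rz": 0, "dx": 0, "dy": 0.8, "dz": -0.5, "hand": 0}, {"rx": 0, "ry": 0, "rz": 0, "dx": 0, "dy": 0.8, "dz": -0.5, "hand": 0}, {"rx": 0, "ry": 0, "rz": 0, "dx": 0, "dy": 0, "dz": -0.5, "hand": 0}, {"rx": 0, "ry": 0, "rz": 0, "dx": 0, "dy": 0, "dz": 0, "hand": 0}, {"rx": 0, "ry": 0, "rz": 0, "dx": 0, "dy": 0, "dz": 0, "hand": 0}]}}

```text
time: 18.8
tcp_pos: [0.5079, -0.115, 0.1519]
tcp_rot: [0.448, 3.109, -0.001]
contact_force: [-0.3, 0.3, -0.6]
finger_gap: 0.0004
grasp_force: 0.0
```

```bash
python3 m.py 11 wrist scene
python3 - <<'E'
import cv2
cv2.imwrite('pics/final.png',cv2.resize(cv2.imread('pics/scene11.png')[110:330,160:440],(760,597)))
E
```

```text
18.8 [ 0.50789188 -0.11499907  0.15190897] 0.0004275634390256012 73.60074250846915
wrist lid 3223 [0.50988018 0.10008467 0.10993023] ((512.150390625, 112.7940673828125), 34.49250411987305)
wrist red 724 [ 0.47779569 -0.21419417  0.03511751] ((478.24853515625, -214.70947265625), (28.780664443969727, 29.07907485961914), 73.750732421875)
wrist blue 826 [ 0.43945212 -0.13781326  0.03525598] ((439.6109924316406, -138.5576934814453), (29.88720703125, 27.947235107421875), 73.36824798583984)
wrist green 605 [ 0.55387147 -0.16846883  0.03505457] ((555.10693359375, -168.2769012451172), (29.17084503173828, 29.025390625), 74.18777465820312)
scene lid 335 [0.51685385 0.11645097 0.10941147] ((515.2898559570312, 118.28126525878906), 35.3497200012207)
scene red 72 [ 0.48299521 -0.21563248  0.03455523] ((481.41650390625, -215.90176391601562), (28.00597381591797, 29.21412467956543), 72.13227844238281)
scene blue 62 [ 0.44488415 -0.13932102  0.03467098] ((443.36151123046875, -138.77114868164062), (25.655916213989258, 27.987594604492188), 71.30438995361328)
scene green 75 [ 0.55881168 -0.16948871  0.03452045] ((559.1491088867188, -170.25743103027344), (27.53927230834961, 29.922868728637695), 70.05268096923828)
```

View pics/wrist11.png

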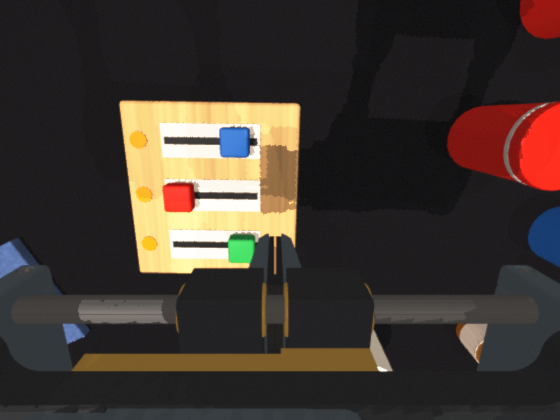

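The red tab is at (179,197), next to its orange dot at (144,194). It has travelled about 69 mm, and the force showed it reached the stop. Blue at (235,142) and green at (241,248) are where they were, and the gripper is clear.

```bash
python3 -c "
from plant import *
print(sign_off())"
```

```text
the job is handed in; nothing more can be done
None
```

The job is handed in: the fingertips held for over two seconds about 4 cm above the rightmost red tin's lid, then pushed the red tab to its right stop by the orange dot; the blue and green tabs measured unmoved and the tins were not touched (a first point and push had run about 3 cm too high, touching nothing, so I redid both).

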